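# Index the length stop on an assembly bench gauge

## Task

Set the length stop for the next job: push the stop's upright plate along the rail with your fingers until its spring latch clicks down into the notch of the index block that is clamped with the round knob (not the one with the T-bar), then take the hand away. Only push: do not pinch or lift the stop, keep your fingers off the latch pin, and leave the relay, the open enclosure and the screwdriver where they are.

Things in the scene. Friction and masses are not known exactly. Their poses are not given: they have to be found in the camera images.
- gauge: Fixed bench gauge: base plate 12 mm thick, 480 mm long, from x = -50 to +125 mm, with a steel rail 36 mm wide and 460 mm long, top 30 mm above the table. Origin on the table under the rail's middle; y axis along the rail, x axis across it to the side that carries the two index blocks, z up.
- stop: Length stop captive on the rail, slides only along it (gauge's y); about 0.5 kg, drag 1.5 N. Starts within 40 mm of the rail's middle, between the blocks. Origin on the rail's centre line, 31 mm above the table; axes as the gauge's. Saddle 60 x 40 mm up to 24 mm above the origin; on it an upright plate 100 mm wide (x), centred, with push faces at y = +12 and -12 mm, 28 to 86 mm above the origin.
- face_pos: Push face of the stop's plate on its +y side: black sheet 100 x 4 x 58 mm fixed to the stop; origin at the middle of its lower edge, 10 mm to +y of the stop's origin (outer side at 12 mm). Pushing here moves the stop to -y.
- face_neg: Push face on the -y side, the same sheet 10 mm to -y of the stop's origin. Pushing here moves the stop to +y.
- roller (a point): Centre of the latch roller (radius 8 mm) at the foot of the spring latch on the stop: 55 mm to +x of the stop's origin and level with it along the rail; 28 mm above the table when the latch is down.
- latch (a joint): Height (m) of the sprung latch pin, 55 mm to +x of the stop's origin, head 16 mm across, top 88 mm above the table: 0 = down (in a notch or between the blocks), 0.005 on top of a hump. Moves by itself. Climbing a hump takes about 7 N along the rail; past its top the force falls to nothing and the stop is drawn into the notch and centred; leaving takes 7 N again.
- block_round: Index block fixed on the base plate, clamped with a ROUND black knob (36 mm across, top 50 mm above the table, 36 mm to +x of the notch): steel foot 74 x 62 mm, two half-round humps across the travel, 13 mm either side of the notch. Origin under the notch, 12 mm above the table, axes as the gauge's. Stands 100 to 150 mm from the rail's middle, at either end.
- block_round_notch (a point): Middle of the wanted notch, between the two humps; 28 mm above the table (where the roller's centre comes to rest).
- block_bar: The other index block, the same but clamped with a black T-BAR (11 x 56 mm, along the rail); origin under its notch. Not wanted. At the other end of the rail, 100 to 150 mm from its middle.
- relay: Bystander: loose grey relay, 45 x 36 x 76 mm, standing on the table on the -x side of the gauge; origin at the centre of its underside.
- enclosure: Bystander: loose grey open box 100 x 130 x 60 mm on the +x side of the gauge; origin at the centre of its underside.
- driver: Bystander: loose screwdriver 190 mm long with a red handle 26 mm thick, lying on the table on the +x side of the gauge; origin at its middle, on the table; its x axis runs along it, handle at -x.
There are look-alikes about, which are no part of the job. Leave any pink or purple look-alike of the block_round alone.

How it is judged:
By the outcome, as a careful person would: the job done as asked, in the order asked, and still so for the second after the job is handed in, with the robot touching nothing.
It also fails if it takes over 48 s, if anything falls off the work surface, if the arm or the gripper's body presses on something with over 40 N, if the wrist force passes 120 N, or if a joint passes its speed limit or range.

## Robot

A 7-joint arm with a two-finger parallel gripper is mounted at the origin on the work surface. World frame = base frame: x ahead of the robot, y to its left, z up, the work surface at z = 0. Lengths are in mm, angles in rad, forces in N, time in s.
With the tool pointing down it reaches from about 400 to 875 mm from the base axis. Payload 4.4 kg.
Tool frame: the origin (TCP) lies at the very end of the fingers, on their centre line; the grasp point (between the pads) lies 19 mm behind it (ctrl.grip_depth is the distance from the TCP to the grasp point, in mm); z points along the fingers, x is the direction in which the jaws open and shut, and the axes are right-handed (so a half turn about z gives the same grasp; the last joint's range is limited). The gripper opens to 85 mm and grips with 20 to 120 N. Pads are 22 mm wide; open, the fingers measure 114 mm over their backs; the gripper's body (76 mm by 85 mm) begins 54 mm behind the grasp point. The pads swing forward as they close: fully open they stand 13 mm farther back than shut.
Start: joints at [-1.202, 0.628, 0.038, 1.517, -0.027, 0.996, -0.02], TCP at [273.778, 589.545, 231.313] pointing down, gripper open.
Joint ranges: [-3.06, 3.06], [-0.37, 2.12], [-1.25, 1.32], [0.18, 2.47], [-1.1, 4.24], [0.23, 1.98], [-2.94, 2.94]. Speed limits (rad/s): [2.57, 2.57, 3.14, 3.14, 3.14, 3.14, 3.14].

## Interface

Orientations are given as [roll, pitch, yaw] about the fixed x, y, z axes, in that order (R = Rz(yaw) Ry(pitch) Rx(roll)).
In Python, from cell import ctrl gives the robot as it stands.
- The arm moves only by the shell command python3 -m creep 'ROWS'. ROWS is JSON, a list of rows, each an object with "hand": the opening, from 0 (shut) to 1 (fully open); "travel": the shift along the tool's x, y, z in cm, a list of three; "angular": the turn, a rotation vector about the tool's x, y, z in degrees, a list of three. In form: [{"hand": hand, "travel": [tx, ty, tz], "angular": [rx, ry, rz]}, ...]. A call has 1 to 20 rows; each row is the pose to reach, as a shift and turn from the pose measured when the call began, along the tool's axes at that moment; what a row does not reach only later rows make up. A row lasts 1/10 s, in which the tool goes at most 50 mm and 8.59 degrees, less where a joint would pass 70% of its speed; a pose out of reach is approached as far as the arm can. A call with a gripper value outside its range is refused whole. The fingers move at their own pace and stop on an object; the grip force is fixed at half the most. Time passes only in rows, so rows that repeat a pose let the fingers close. It gives the time, the measured TCP pose, the force and the opening at its end, in the units of the state.
- ctrl.read_state(): the state, without advancing time (a new reading comes with each control period).
- ctrl.get_image(name): name is "scene" or "side" or "wrist"; returns a dict with "frame" (384x512x3 uint8, red, green, blue), "fx", "fy", "cx", "cy" (pixels), "D" ([k1, k2, p1, p2, k3] as OpenCV has them; the pictures are not rectified), "origin" and "orientation" of the camera in the world. Camera axes: x right, y down, z forward; pixel columns grow to the right and rows downward; lengths in mm; the calibration is good to about 2 mm. A picture is of the moment at which its call begins. There is no depth.
- ctrl.finish_job(): hands the job in, once; it reports no verdict.
Trained networks look in the newest picture that a camera, given by its name, has taken for a name from the list of things; names that differ only in an ending like _2 or _b are one class to them, and where a whole thing is asked for, a point or a joint stands for the part that bears it (a point fixed in the world has none). Each returns a list of dicts, best first, with "confidence" (0 to 1); they miss things now and then, are a little off and sometimes report something else, mostly with a low value. They report only what shows in the picture. A call takes as long as a camera call. They do not tell look-alikes from the thing itself.
- ctrl.regions_of(camera, thing): "region" (384x512 bool, what is visible of it).
- ctrl.spot_point(camera, thing): "at" ([x, y, z] in mm, in world coordinates, good to about 4 mm: a listed point, or the origin of a listed thing).
The state is a dict: "clock": time; "qpos": joint angles; "qd": joint speeds; "tau": joint torques, N m; "eef_pos": TCP position; "tool_rot": TCP orientation; "force": force on the tool from outside, world axes, zero at the start; "torque": the same for the moment, N m; "width": finger opening in mm.
Only numpy, scipy, OpenCV 4.12 (cv2) and the standard library are available. Lean on these libraries where they do the work, as an engineer would, in place of code of your own. Each camera call takes 0.05 s, during which the arm holds its last target. There are 200 camera calls.

## Working session

There is one attempt and no reset: what is moved stays moved. The work goes in short steps, Python scripts to look and compute and a shell command to move; the robot and the scene stay as the last step left them, time stands still between calls to the robot, and variables do not carry over. Pictures are saved under pics/ and viewed, about 8 in all and at most 12, crops included, and the job is handed in when it is done.

```bash
mkdir -p pics
cat > h.py <<'E'
from cell import ctrl
import cv2, numpy as np
from scipy.spatial.transform import Rotation as R
def save(cam,name):
    im=ctrl.get_image(cam); cv2.imwrite(f'pics/{name}.png',im['frame'][:,:,::-1]); return im
def proj(im,P):
    o=np.array(im['orientation'],float)
    Rm=o if o.shape==(3,3) else R.from_euler('xyz',o).as_matrix()
    K=np.array([[im['fx'],0,im['cx']],[0,im['fy'],im['cy']],[0,0,1.]])
    Rc=Rm.T; t=-Rc@np.array(im['origin'])
    return cv2.projectPoints(np.array(P,float).reshape(-1,1,3),cv2.Rodrigues(Rc)[0],t,K,np.array(im['D'],float))[0].reshape(-1,2)
E
python3 - <<'E'
from h import *
ims={c:save(c,c+'0') for c in ('scene','side')}
cv2.imwrite('pics/both0.png',cv2.resize(np.vstack([ims[c]['frame'][:,:,::-1] for c in ims]),None,fx=.78,fy=.78))
s=ctrl.read_state(); print(s['clock'],s['eef_pos'],s['tool_rot'],s['force'],s['width'])
for c in ims:
  print(c,ims[c]['origin'],ims[c]['orientation'])
  for n in ['gauge','stop','face_pos','face_neg','roller','block_round','block_round_notch','block_bar','relay','enclosure','driver']:
    for d in ctrl.spot_point(c,n)[:3]: print(n,np.round(d['at']),round(d['confidence'],2),np.round(proj(ims[c],d['at'])[0]))
E
```

```text
0.1 [273.52667947 589.02392722 230.49266317] [3.14159034e+00 1.70344309e-03 1.13600381e+00] [-0.19363765 -1.03329289 -0.12938927] 85.3635491173462
scene [1073.65038549  -26.50506855  676.14456267] [-2.46333947 -0.01805566  1.47524234]
gauge [531. -26.   1.] 0.83 [226. 192.]
stop [537. -31.  30.] 0.91 [223. 186.]
stop [763.  27.  -0.] 0.74 [262. 292.]
stop [617.  56.  30.] 0.66 [269. 215.]
face_pos [537. -21.  60.] 0.89 [227. 176.]
face_pos [537. -32.  30.] 0.42 [223. 186.]
face_neg [529. -40.  60.] 0.53 [218. 174.]
roller [580. -49.  24.] 0.63 [215. 205.]
block_round [780. 207.   9.] 0.91 [365. 291.]
block_round [617. 292.  14.] 0.88 [385. 212.]
block_round [617.  56.  16.] 0.79 [269. 219.]
block_round_notch [620. 292.  29.] 0.88 [387. 208.]
block_round_notch [780. 206.  29.] 0.73 [366. 286.]
block_round_notch [616.  57.  28.] 0.59 [270. 215.]
block_bar [ 547. -162.   11.] 0.87 [160. 200.]
relay [ 390. -118.    2.] 0.61 [184. 148.]
relay [ 673. -235.    2.] 0.41 [118. 258.]
relay [537. -18.  60.] 0.35 [229. 176.]
enclosure [ 675. -236.    1.] 0.88 [117. 260.]
driver [759.  29.   0.] 0.65 [263. 290.]
side [494.80940223 733.1172588  581.96081724] [-2.21926838  0.01122579 -3.01925345]
gauge [536. -24.  -2.] 0.86 [276. 195.]
stop [533. -29.  30.] 0.74 [278. 182.]
stop [539. -20.  55.] 0.44 [275. 174.]
stop [590. -49.  28.] 0.15 [252. 175.]
face_pos [532. -28.  32.] 0.71 [279. 181.]
face_pos [537. -19.  55.] 0.61 [276. 174.]
roller [592. -49.  28.] 0.4 [251. 175.]
block_round [619.  57.  10.] 0.83 [231. 212.]
block_round [622. 288.  12.] 0.67 [207. 305.]
block_round [618.  54.  32.] 0.42 [232. 203.]
block_round_notch [779. 209.  26.] 0.88 [126. 255.]
block_round_notch [617. 293.  26.] 0.73 [209. 302.]
block_round_notch [618.  52.  29.] 0.66 [232. 204.]
relay [ 393. -120.   -2.] 0.94 [343. 174.]
enclosure [ 676. -236.    2.] 0.66 [227. 139.]
driver [763.  31.   2.] 0.61 [165. 203.]
```

View pics/scene0.png

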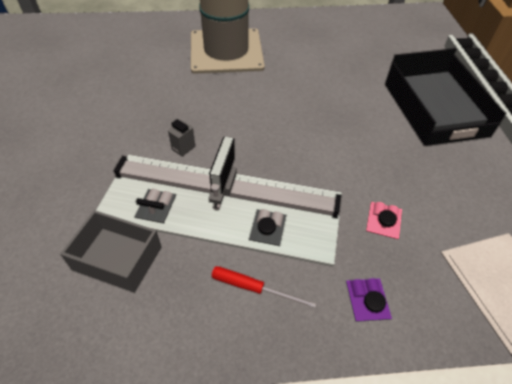

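View pics/side0.png

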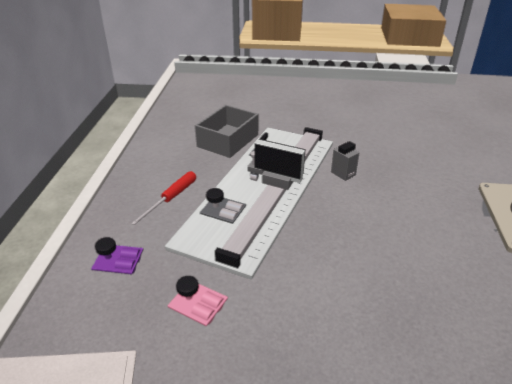

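Candidates for the round-knob block are the steel one on the gauge at scene (267,225), the pink one at (386,217) and the purple one at (371,300). The steel one, at about (617,56) in the world, is fixed to the base plate, so I choose it. The T-bar block is at (152,203). I'll check this in one crop with the fitted model overlaid.

```bash
cat >> h.py <<'E'
S0=np.array([535.,-29.5]); N0=np.array([617.5,55.5]); B0=np.array([547.,-162.])
u=(N0-B0)/np.linalg.norm(N0-B0); gy=u; gx=np.array([u[1],-u[0]])
def w(o,x,y,z): return [*(o+x*gx+y*gy),z]
E
python3 - <<'E'
from h import *
print(np.degrees(np.arctan2(gy[1],gy[0])),gx@(N0-S0),gy@(N0-S0))
out=[]
for c,(x,y) in {'scene':(95,125),'side':(165,110)}.items():
    im=ctrl.get_image(c); f=im['frame'][y:y+150,x:x+260,::-1].copy(); f=cv2.resize(f,None,fx=3,fy=3,interpolation=cv2.INTER_CUBIC)
    def d(P,col):
        p=((proj(im,P)-[x,y]+.5)*3).astype(int); cv2.polylines(f,[p.reshape(-1,1,2)],True,col,1)
    d([w(S0,a,b,z) for a,b,z in [(-50,-12,117),(50,-12,117),(50,12,117),(-50,12,117)]],(0,255,255))
    d([w(S0,a,12,z) for a,z in [(-50,59),(50,59),(50,117),(-50,117)]],(0,255,0))
    for s in(-13,13): d([w(N0,-15,s,28),w(N0,15,s,28)],(255,0,255))
    d([w(N0,0,0,28),w(N0,-55,0,28)],(255,0,0))
    d([w(S0,55,0,88),w(S0,55,0,28)],(255,100,0))
    out.append(cv2.resize(f[:450,:780],(520,300)))
cv2.imwrite('pics/crop1.png',np.vstack(out))
E
```

```text
72.04052390952586 52.27091225170106 106.2967625677046
```

View pics/crop1.png

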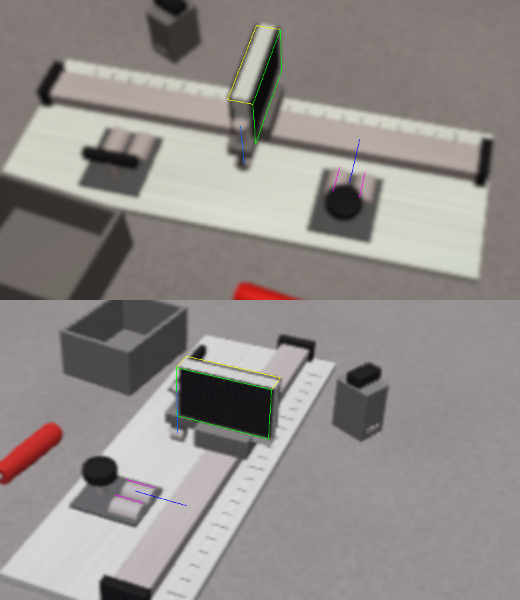

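The crop shows the steel round-knob block at (345,195), with the notch between its humps. The T-bar block is at (110,155). The stop model fits in both views. The notch may lie a few mm further to +y than I estimated. Next I work out the approach to the -y side of the plate.

```bash
cat >> h.py <<'E'
def go(P):
    s=ctrl.read_state(); T=R.from_euler('xyz',s['tool_rot'])
    G=R.from_matrix(np.array([[gy[0],gx[0],0],[gy[1],gx[1],0],[0,0,-1]]))
    print('travel cm',np.round(T.inv().apply(np.array(P)-s['eef_pos'])/10,2),'ang',np.round(np.degrees((T.inv()*G).as_rotvec()),2))
E
python3 -c "
from h import *
go(w(S0,-8,-50,230)); go(w(S0,-8,-50,82))"
```

```text
travel cm [-50.2   49.58   0.13] ang [-0.    0.   -6.96]
travel cm [-50.19  49.58  14.93] ang [-0.    0.   -6.96]
```

```bash
python3 -m creep '[{"hand":0,"travel":[-10,10,0],"angular":[0,0,-3]},{"hand":0,"travel":[-20,20,0],"angular":[0,0,-7]},{"hand":0,"travel":[-30,30,0],"angular":[0,0,-7]},{"hand":0,"travel":[-40,40,0],"angular":[0,0,-7]},{"hand":0,"travel":[-50.2,49.6,0],"angular":[0,0,-7]},{"hand":0,"travel":[-50.2,49.6,0],"angular":[0,0,-7]},{"hand":0,"travel":[-50.2,49.6,0],"angular":[0,0,-7]},{"hand":0,"travel":[-50.2,49.6,0],"angular":[0,0,-7]},{"hand":0,"travel":[-50.2,49.6,0],"angular":[0,0,-7]},{"hand":0,"travel":[-50.2,49.6,0],"angular":[0,0,-7]},{"hand":0,"travel":[-50.2,49.6,0],"angular":[0,0,-7]},{"hand":0,"travel":[-50.2,49.6,0],"angular":[0,0,-7]},{"hand":0,"travel":[-50.2,49.6,0],"angular":[0,0,-7]},{"hand":0,"travel":[-50.2,49.6,0],"angular":[0,0,-7]},{"hand":0,"travel":[-50.2,49.6,0],"angular":[0,0,-7]},{"hand":0,"travel":[-50.2,49.6,0],"angular":[0,0,-7]},{"hand":0,"travel":[-50.2,49.6,0],"angular":[0,0,-7]},{"hand":0,"travel":[-50.2,49.6,0],"angular":[0,0,-7]},{"hand":0,"travel":[-50.2,49.6,0],"angular":[0,0,-7]},{"hand":0,"travel":[-50.2,49.6,0],"angular":[0,0,-7]}]'
python3 -c "
from h import *
go(w(S0,-8,-50,230)); go(w(S0,-8,-50,82))"
```

```text
clock: 3.3
eef_pos: [512.1, -73.5, 231.4]
tool_rot: [-3.141, -0.0, 1.26]
force: [0.3, -0.7, 0.6]
width: 0.3
travel cm [-0.11  0.02  0.14] ang [-0.01 -0.01  0.16]
travel cm [-0.11  0.03 14.94] ang [-0.01 -0.01  0.16]
```

```bash
python3 -m creep '[{"hand":0,"travel":[0,0,4],"angular":[0,0,0]},{"hand":0,"travel":[0,0,8],"angular":[0,0,0]},{"hand":0,"travel":[0,0,12],"angular":[0,0,0]},{"hand":0,"travel":[0,0,14.9],"angular":[0,0,0]},{"hand":0,"travel":[0,0,14.9],"angular":[0,0,0]},{"hand":0,"travel":[0,0,14.9],"angular":[0,0,0]}]'
python3 - <<'E'
from h import *
a=save('scene','scene2')['frame'][110:270,90:350,::-1]; b=save('side','side2')['frame'][90:250,160:420,::-1]
cv2.imwrite('pics/c2.png',cv2.resize(np.vstack([a,b]),None,fx=1.85,fy=1.85,interpolation=cv2.INTER_CUBIC))
E
```

```text
clock: 3.9
eef_pos: [512.2, -73.2, 82.7]
tool_rot: [-3.141, -0.0, 1.261]
force: [-0.8, 0.1, 0.0]
width: -0.3
```

View pics/c2.png

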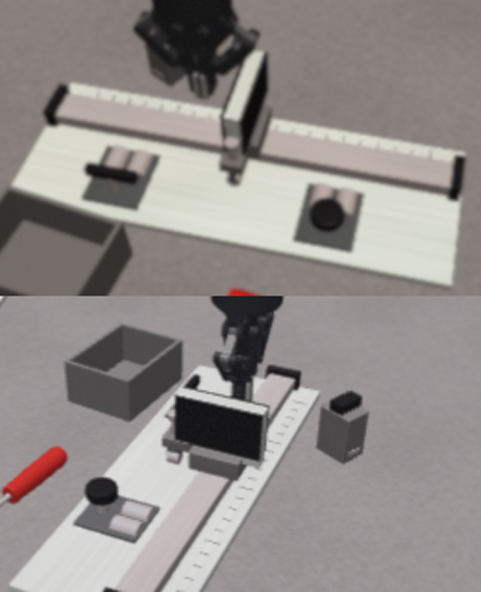

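The fingers, at (203,80) in the scene view, stand behind the plate on its -y side, clear of the latch. I'll raise them slightly so the knuckles clear the plate, then push at about 50 mm/s to well short of the hump.

```bash
python3 -m creep '[{"hand":0,"travel":[0.5,0,-1.2],"angular":[0,0,0.1]},{"hand":0,"travel":[1.2,0,-1.2],"angular":[0,0,0.1]},{"hand":0,"travel":[1.7,0,-1.2],"angular":[0,0,0.1]},{"hand":0,"travel":[2.1,0,-1.2],"angular":[0,0,0.1]},{"hand":0,"travel":[2.5,0,-1.2],"angular":[0,0,0.1]},{"hand":0,"travel":[2.9,0,-1.2],"angular":[0,0,0.1]},{"hand":0,"travel":[3.4,0,-1.2],"angular":[0,0,0.1]},{"hand":0,"travel":[3.9,0,-1.2],"angular":[0,0,0.1]},{"hand":0,"travel":[4.4,0,-1.2],"angular":[0,0,0.1]},{"hand":0,"travel":[4.9,0,-1.2],"angular":[0,0,0.1]},{"hand":0,"travel":[5.4,0,-1.2],"angular":[0,0,0.1]},{"hand":0,"travel":[5.9,0,-1.2],"angular":[0,0,0.1]},{"hand":0,"travel":[6.4,0,-1.2],"angular":[0,0,0.1]},{"hand":0,"travel":[6.9,0,-1.2],"angular":[0,0,0.1]},{"hand":0,"travel":[7.4,0,-1.2],"angular":[0,0,0.1]},{"hand":0,"travel":[7.9,0,-1.2],"angular":[0,0,0.1]},{"hand":0,"travel":[8.3,0,-1.2],"angular":[0,0,0.1]},{"hand":0,"travel":[8.6,0,-1.2],"angular":[0,0,0.1]},{"hand":0,"travel":[8.8,0,-1.2],"angular":[0,0,0.1]},{"hand":0,"travel":[8.8,0,-1.2],"angular":[0,0,0.1]}]'
python3 - <<'E'
from h import *
a=save('scene','scene3'); b=save('side','side3')
for c in('scene','side'):
  for n in('stop','face_pos','roller','block_round_notch'):
    for d in ctrl.spot_point(c,n)[:3]:
      p=np.array(d['at']); q=p[:2]-S0; print(c,n,np.round(p),round(d['confidence'],2),'gauge',np.round([gx@q,gy@q],1))
a=a['frame'][110:270,150:410,::-1]; b=b['frame'][90:250,160:420,::-1]
cv2.imwrite('pics/c3.png',cv2.resize(np.vstack([a,b]),None,fx=1.85,fy=1.85,interpolation=cv2.INTER_CUBIC))
E
```

```text
clock: 6.0
eef_pos: [540.3, 10.9, 96.1]
tool_rot: [3.139, -0.001, 1.259]
force: [0.4, -0.1, -0.5]
width: 0.0
scene stop [555.  34.  32.] 0.93 gauge [-0.4 67. ]
scene face_pos [557.  45.  60.] 0.8 gauge [-2.  77.7]
scene face_pos [552.  34.  31.] 0.7 gauge [-2.9 65.8]
scene roller [602.  16.  25.] 0.53 gauge [49.5 63.8]
scene block_round_notch [621. 293.  28.] 0.95 gauge [-17.7 333.4]
scene block_round_notch [613.  57.  29.] 0.93 gauge [ 47.5 106.2]
scene block_round_notch [782. 202.  30.] 0.9 gauge [163.5 296.4]
side stop [554.  33.  29.] 0.64 gauge [-1.6 65.6]
side face_pos [559.  43.  55.] 0.66 gauge [ 0.4 75.9]
side roller [608.  14.  28.] 0.49 gauge [56.3 63.9]
side block_round_notch [781. 208.  26.] 0.85 gauge [160.6 302. ]
side block_round_notch [620. 287.  26.] 0.68 gauge [-16.7 327.3]
side block_round_notch [616.  53.  27.] 0.6 gauge [ 51.6 103.6]
```

View pics/c3.png

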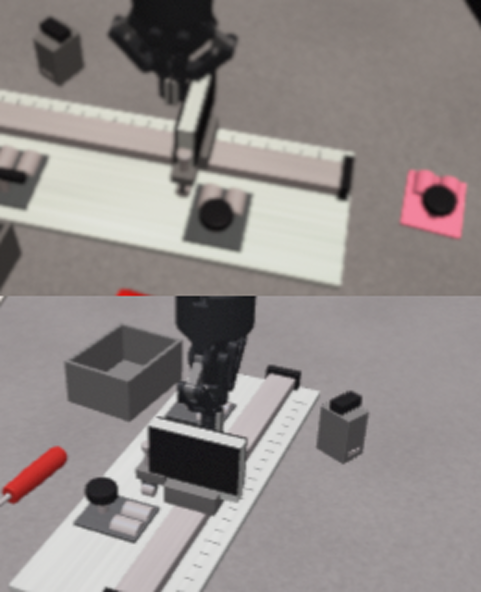

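The stop is at about 66.5 mm of the ~106 mm travel (plate at scene crop (195,120)), and nothing else has moved. I continue slowly onto the hump.

```bash
python3 -m creep '[{"hand":0,"travel":[0.4,0,0],"angular":[0,0,0]},{"hand":0,"travel":[0.8,0,0],"angular":[0,0,0]},{"hand":0,"travel":[1.1,0,0],"angular":[0,0,0]},{"hand":0,"travel":[1.4,0,0],"angular":[0,0,0]},{"hand":0,"travel":[1.6,0,0],"angular":[0,0,0]},{"hand":0,"travel":[1.8,0,0],"angular":[0,0,0]},{"hand":0,"travel":[2.0,0,0],"angular":[0,0,0]},{"hand":0,"travel":[2.0,0,0],"angular":[0,0,0]}]'
python3 -m creep '[{"hand":0,"travel":[0.1,0,0],"angular":[0,0,0]},{"hand":0,"travel":[0.2,0,0],"angular":[0,0,0]},{"hand":0,"travel":[0.3,0,0],"angular":[0,0,0]},{"hand":0,"travel":[0.4,0,0],"angular":[0,0,0]},{"hand":0,"travel":[0.4,0,0],"angular":[0,0,0]}]'
python3 -m creep '[{"hand":0,"travel":[0.1,0,0],"angular":[0,0,0]},{"hand":0,"travel":[0.2,0,0],"angular":[0,0,0]},{"hand":0,"travel":[0.3,0,0],"angular":[0,0,0]},{"hand":0,"travel":[0.4,0,0],"angular":[0,0,0]},{"hand":0,"travel":[0.4,0,0],"angular":[0,0,0]}]'
python3 - <<'E'
from h import *
s=ctrl.read_state(); q=s['eef_pos'][:2]-S0; print('finger implies stop',gy@q+26.4)
ctrl.get_image('scene');ctrl.get_image('side')
for c in('scene','side'):
  for n in('stop','face_pos','roller','block_round_notch'):
    for d in ctrl.spot_point(c,n)[:3]:
      p=np.array(d['at']); q=p[:2]-S0; print(c,n,np.round(p),round(d['confidence'],2),'gauge',np.round([gx@q,gy@q],1))
E
```

```text
clock: 7.3
eef_pos: [545.8, 27.5, 96.1]
tool_rot: [3.139, 0.001, 1.257]
force: [-1.8, -5.6, 2.9]
width: -0.1
clock: 7.8
eef_pos: [546.7, 30.4, 96.2]
tool_rot: [3.14, 0.003, 1.257]
force: [-0.9, -5.1, 1.5]
width: 0.1
clock: 8.3
eef_pos: [548.1, 35.0, 96.1]
tool_rot: [3.139, 0.002, 1.257]
force: [-0.8, -2.7, 0.7]
width: -0.1
finger implies stop 91.80389596346708
scene stop [562.  59.  32.] 0.65 gauge [-1.5 92.4]
scene face_pos [561.  68.  60.] 0.79 gauge [ -5.2 101.2]
scene roller [610.  42.  31.] 0.41 gauge [48.9 90.7]
scene block_round_notch [616.  54.  30.] 0.85 gauge [ 51.6 105. ]
scene block_round_notch [620. 292.  29.] 0.7 gauge [-18.  332.4]
scene block_round_notch [781. 208.  30.] 0.6 gauge [161.1 302.1]
side stop [560.  58.  29.] 0.9 gauge [-3.  91.4]
side face_pos [568.  68.  54.] 0.89 gauge [  1.2 103.2]
side roller [616.  37.  31.] 0.57 gauge [57.  88.5]
side block_round_notch [780. 209.  24.] 0.95 gauge [159.  302.6]
side block_round_notch [617.  56.  27.] 0.78 gauge [ 51.3 106.3]
side block_round_notch [617. 290.  28.] 0.77 gauge [-20.7 329.1]
```

The force is falling from 5.9 to 2.8 N and the latch is near the top of the hump. I keep creeping forward.

```bash
python3 -m creep '[{"hand":0,"travel":[0.1,0,0],"angular":[0,0,0]},{"hand":0,"travel":[0.2,0,0],"angular":[0,0,0]},{"hand":0,"travel":[0.3,0,0],"angular":[0,0,0]},{"hand":0,"travel":[0.3,0,0],"angular":[0,0,0]}]'
python3 -m creep '[{"hand":0,"travel":[0.1,0,0],"angular":[0,0,0]},{"hand":0,"travel":[0.2,0,0],"angular":[0,0,0]},{"hand":0,"travel":[0.3,0,0],"angular":[0,0,0]},{"hand":0,"travel":[0.3,0,0],"angular":[0,0,0]}]'
python3 - <<'E'
from h import *
s=ctrl.read_state(); q=s['eef_pos'][:2]-S0; print('finger implies stop',gy@q+26.4)
a=save('scene','scene4');b=save('side','side4')
for c in('scene','side'):
  for n in('stop','face_pos','roller','block_round_notch'):
    for d in ctrl.spot_point(c,n)[:2]:
      p=np.array(d['at']); q=p[:2]-S0; print(c,n,np.round(p),round(d['confidence'],2),'gauge',np.round([gx@q,gy@q],1))
a=a['frame'][150:260,200:360,::-1]; b=b['frame'][130:240,200:360,::-1]
cv2.imwrite('pics/c4.png',cv2.resize(np.vstack([a,b]),None,fx=2.7,fy=2.7,interpolation=cv2.INTER_CUBIC))
E
```

```text
clock: 9.2
eef_pos: [549.1, 38.0, 96.1]
tool_rot: [3.139, 0.002, 1.257]
force: [-0.9, -2.5, 0.5]
width: -0.2
clock: 9.6
eef_pos: [550.4, 41.7, 96.2]
tool_rot: [3.139, 0.001, 1.258]
force: [-0.2, 0.4, -1.1]
width: 0.0
finger implies stop 98.85333368288042
scene stop [562.  64.  31.] 0.79 gauge [-2.8 97.8]
scene face_pos [567.  76.  58.] 0.8 gauge [ -2. 110.]
scene roller [614.  46.  29.] 0.44 gauge [51.5 95.8]
scene block_round_notch [618. 288.  30.] 0.98 gauge [-18.4 327.7]
scene block_round_notch [615.  56.  31.] 0.86 gauge [ 49.6 105.8]
side stop [562.  64.  28.] 0.8 gauge [-3.4 97.1]
side stop [765.  33.  -1.] 0.26 gauge [199.2 130.5]
side face_pos [566.  74.  56.] 0.71 gauge [ -2.7 107.9]
side roller [621.  48.  32.] 0.42 gauge [ 57.9 100.4]
side block_round_notch [616.  52.  28.] 0.87 gauge [ 51.5 102.7]
side block_round_notch [778. 207.  26.] 0.74 gauge [158.8 299.8]
```

View pics/c4.png

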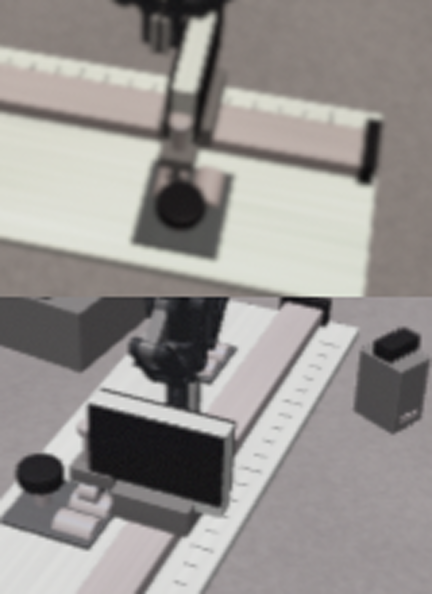

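The stop is just past the hump top and the force has dropped to about 0. The roller, at (88,492) in the crop, is still by the first hump. I'll push a little more and watch.

```bash
python3 -m creep '[{"hand":0,"travel":[0.1,0,0],"angular":[0,0,0]},{"hand":0,"travel":[0.2,0,0],"angular":[0,0,0]},{"hand":0,"travel":[0.3,0,0],"angular":[0,0,0]},{"hand":0,"travel":[0.3,0,0],"angular":[0,0,0]},{"hand":0,"travel":[0.3,0,0],"angular":[0,0,0]}]'
python3 - <<'E'
from h import *
s=ctrl.read_state(); q=s['eef_pos'][:2]-S0; print('finger implies stop',gy@q+26.4)
a=save('scene','scene5');b=save('side','side5')
for c in('scene','side'):
  for n in('stop','face_pos','roller','block_round_notch'):
    for d in ctrl.spot_point(c,n)[:2]:
      p=np.array(d['at']); q=p[:2]-S0; print(c,n,np.round(p),round(d['confidence'],2),'gauge',np.round([gx@q,gy@q],1))
a=a['frame'][150:260,200:360,::-1]; b=b['frame'][130:240,200:360,::-1]
cv2.imwrite('pics/c5.png',cv2.resize(np.vstack([a,b]),None,fx=2.7,fy=2.7,interpolation=cv2.INTER_CUBIC))
E
```

```text
clock: 10.6
eef_pos: [551.0, 43.8, 96.1]
tool_rot: [3.139, 0.002, 1.257]
force: [-0.7, 0.4, -0.3]
width: 0.2
finger implies stop 101.04877896695203
scene stop [568.  70.  34.] 0.63 gauge [  1.  105.1]
scene face_pos [570.  82.  58.] 0.61 gauge [ -1.1 117.3]
scene roller [616.  56.  27.] 0.44 gauge [ 50.6 105.9]
scene block_round_notch [616.  56.  29.] 0.75 gauge [ 51.1 106.7]
scene block_round_notch [620. 291.  28.] 0.71 gauge [-18.  330.8]
side stop [565.  75.  29.] 0.84 gauge [ -3.2 108.4]
side face_pos [567.  84.  53.] 0.89 gauge [ -4.3 117.8]
side roller [619.  54.  29.] 0.57 gauge [ 54.1 105.7]
side roller [570.  83.  56.] 0.29 gauge [ -1.3 118.3]
side block_round_notch [619. 290.  25.] 0.95 gauge [-18.4 329.5]
side block_round_notch [616.  58.  31.] 0.88 gauge [ 50.3 107.8]
```

View pics/c5.png

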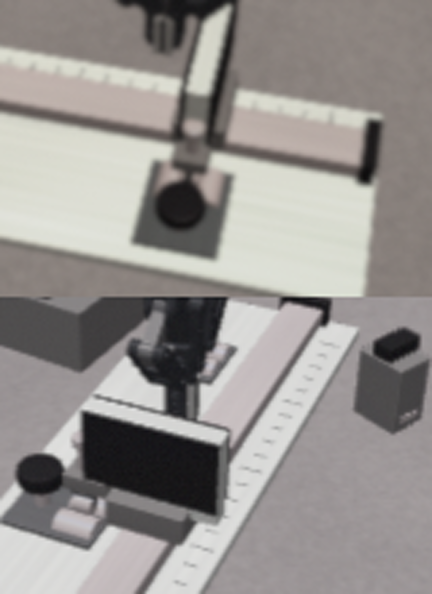

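The stop has jumped ahead of the fingers: it is at about 106.5 mm and the fingers are at 101 mm. The roller sits between the humps at scene crop (192,170), level with the notch. I now back off and go up.

```bash
python3 -m creep '[{"hand":0,"travel":[-1,0,0],"angular":[0,0,0]},{"hand":0,"travel":[-2,0,0],"angular":[0,0,0]},{"hand":0,"travel":[-3,0,0],"angular":[0,0,0]},{"hand":0,"travel":[-4,0,0],"angular":[0,0,0]},{"hand":0,"travel":[-4,0,-3],"angular":[0,0,0]},{"hand":0,"travel":[-5,0,-7],"angular":[0,0,0]},{"hand":0,"travel":[-8,-2,-11],"angular":[0,0,0]},{"hand":0,"travel":[-12,-4,-15],"angular":[0,0,0]},{"hand":0,"travel":[-16,-6,-15],"angular":[0,0,0]},{"hand":0,"travel":[-16,-6,-15],"angular":[0,0,0]},{"hand":0,"travel":[-16,-6,-15],"angular":[0,0,0]},{"hand":0,"travel":[-16,-6,-15],"angular":[0,0,0]}]'
python3 - <<'E'
from h import *
a=save('scene','scene6');b=save('side','side6')
for c in('scene','side'):
  for n in('stop','roller','block_round_notch','relay','enclosure','driver'):
    for d in ctrl.spot_point(c,n)[:2]:
      p=np.array(d['at']); q=p[:2]-S0; print(c,n,np.round(p),round(d['confidence'],2),'gauge',np.round([gx@q,gy@q],1))
a=a['frame'][150:260,200:360,::-1]; b=b['frame'][130:240,200:360,::-1]
cv2.imwrite('pics/c6.png',cv2.resize(np.vstack([a,b]),None,fx=2.7,fy=2.7,interpolation=cv2.INTER_CUBIC))
E
```

```text
clock: 12.3
eef_pos: [444.8, -89.2, 246.1]
tool_rot: [3.139, 0.001, 1.257]
force: [0.6, -0.6, -0.3]
width: 0.2
scene stop [568.  74.  32.] 0.64 gauge [ -0.5 108.6]
scene stop [572.  84.  61.] 0.2 gauge [ -0.  119.4]
scene roller [616.  56.  24.] 0.45 gauge [ 51.1 106.4]
scene roller [563.  63.  60.] 0.17 gauge [-2.2 96.3]
scene block_round_notch [616.  55.  29.] 0.82 gauge [ 51.1 105. ]
scene block_round_notch [622. 293.  30.] 0.68 gauge [-16.4 333.5]
scene relay [ 394. -121.    0.] 0.84 gauge [-106.2 -130.4]
scene enclosure [ 673. -236.   -1.] 0.83 gauge [ 195.4 -154. ]
scene enclosure [571.  84.  62.] 0.5 gauge [ -0.9 119.1]
scene driver [764.  33.  -1.] 0.67 gauge [198.2 129.8]
side stop [565.  77.  30.] 0.55 gauge [ -4.6 110.4]
side roller [623.  53.  29.] 0.57 gauge [ 58.4 106. ]
side block_round_notch [777. 204.  23.] 0.75 gauge [158.4 297.2]
side block_round_notch [617.  55.  29.] 0.72 gauge [ 51.5 105.7]
side enclosure [ 675. -236.    2.] 0.64 gauge [ 196.5 -153.6]
side driver [764.  30.   0.] 0.59 gauge [199.8 127.6]
```

View pics/c6.png

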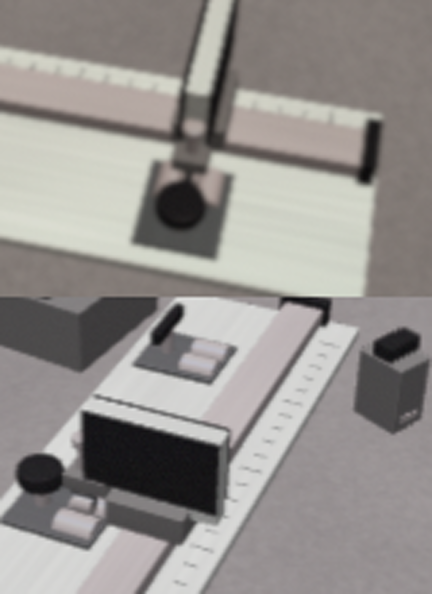

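The stop stays put with its roller between the two humps, at (190,168) in the scene crop and (88,500) in the side crop. The hand is well clear and the bystanders haven't moved, so I hand in.

```bash
python3 -c "
from cell import ctrl
print(ctrl.finish_job())"
```

```text
the job is handed in; nothing more can be done
None
```

The stop is set in the notch of the steel round-knob block, and the job was handed in at about 12.5 s. I pushed the plate's -y face with the closed fingers, slowly over the first hump. The highest push force I read was about 6 N. The stop then jumped about 5 mm ahead of the fingers into the notch, and I took the hand back and up.

**Last checks:**
- **Roller and notch:** along the rail, the roller read 106.0 to 106.4 mm and the notch 105.0 to 105.7 mm, both from the stop's starting position. They agree within the networks' error.
- **Stop's origin:** the network put it at 108.6 to 110.4 mm, a few mm beyond the notch. The pictures before and after retreat look the same, with the roller between the humps.
- **Latch height:** I couldn't measure it directly. I take it as down from the jump and the pictures.
- **Other objects:** the relay, enclosure and screwdriver were within about 4 mm of their first readings. The side camera's network missed the relay in the last check, but it shows unmoved in that picture. The pink and purple look-alikes were not touched.
- **Robot:** the force on the tool was about 0 N after the retreat.

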